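# Load the horn compressor onto the spring fixture

## Task

Stand the black-capped horn compressor upright in the middle of the fixture's raised blue spring pad and press it straight down, holding it there until the orange latch bolt has slid in over the edge of the pad and caught it. Then let go, leaving the compressor standing on the held-down pad. Leave the red-capped compressor where it stands.

Things in the scene. Friction and masses are not known exactly. Their poses are not given: they have to be found in the camera images.
- motor_mid (a point): The compressor to load: an upright polished steel can, 44 mm in diameter and 85 mm tall over all, about 0.3 kg; its top 15 mm is a flat black plastic cap 47 mm in diameter. It stands on the counter at the start. The point is at its centre, half-way up (42.5 mm above its flat underside); z points up along the can.
- pad_top (a point): Centre of the top of the sprung pad, a 96 mm square blue block topped by a black rubber square, in a 124 mm square aluminium housing fixed to the counter. The point rides with the pad: 70 mm above the counter when up, 46 mm at its stop (24 mm straight down). Spring: 7 to 14 N. z is up; +x points to the latch, which reaches 110 mm out from the pad's centre and up to 72 mm above the counter.
- latch (a joint): Slide of the orange latch bolt, in m: about 0 while its tip bears on the side of the raised pad, 0.0085 when fully in over the pad's edge. A spring drives it in by itself, slowly (about 0.7 s), while the pad is held down by 21 mm or more (pad top 49 mm above the counter or lower). Let go then, and the pad stays caught with its top about 49 mm above the counter.
- spare_mid (a point): The other compressor, to be left alone: the same in shape and size but with a red cap. The point is at its centre, half-way up.

How it is judged:
By the outcome, as a careful person would: the job done as asked, in the order asked, and still so for the second after the job is handed in, with the robot touching nothing.
It also fails if it takes over 38 s, if anything falls off the work surface, if the arm or the gripper's body presses on something with over 40 N, if the wrist force passes 120 N, or if a joint passes its speed limit or range.

## Robot

A 6-joint arm with a two-finger parallel gripper is mounted at the origin on the work surface. World frame = base frame: x ahead of the robot, y to its left, z up, the work surface at z = 0. Lengths are in m, angles in rad, forces in N, time in s.
With the tool pointing down it reaches from about 0.3 to 0.875 m from the base axis. Payload 6.4 kg.
Tool frame: the origin (TCP) lies midway between the tips of the shut fingers; the grasp point (between the pads) lies 19 mm behind it; z points along the fingers, y is the line along which they close (so a half turn about z gives the same grasp; the last joint's range is limited). The gripper opens to 85 mm and grips with 20 to 120 N. Pads are 22 mm wide; open, the fingers measure 114 mm over their backs; the gripper's body (76 mm by 85 mm) begins 54 mm behind the grasp point. The pads swing forward as they close: fully open they stand 13 mm farther back than shut.
Start: joints at [1.001, 0.181, 1.607, -0, 1.354, -0.206], TCP at [0.205, 0.537, 0.231] pointing down, gripper open.
Joint ranges: [-2.99, 2.99], [-0.89, 2.07], [0.3, 2.58], [-1.14, 4.28], [0, 2.63], [-3.12, 3.12]. Speed limits (rad/s): [2.57, 2.57, 3.01, 3.14, 3.14, 3.14].

## Interface

Orientations are given as a unit quaternion [w, x, y, z].
In Python, from bench import ctrl gives the robot as it stands. The module is installed in compiled form; this text tells all that it offers.
- The arm moves only by the tool move_arm, never from a script. Its argument "plan" is one flat list of numbers, 6 for each row, row after row: the shift along the world's x, y, z in units of 50 mm (1.0 is 50 mm), then the turn, a rotation vector about the world's x, y, z in rad. A call has 1 to 10 rows; each row is the pose to reach, as a shift and turn from the pose commanded when the call began; what a row does not reach only later rows make up. A row lasts 1/8 s, in which the tool goes at most 62.5 mm and 10.7 degrees, less where a joint would pass 70% of its speed; a pose out of reach is approached as far as the arm can. A call with a gripper value outside its range is refused whole. "grip" is the finger opening in mm, from 0 to 85.4, set as the call begins (left out, the last holds). The fingers move at their own pace and stop on an object; the grip force is fixed at half the most. Time passes only in rows, so rows that repeat a pose let the fingers close. It gives the time, the measured TCP pose, the force, the opening and the grip force at its end, in the units of the state.
- ctrl.get_obs(): the state, without advancing time (a new reading comes with each control period).
- ctrl.camera(name): name is "side" or "top"; returns a dict with "pixels" (420x560x3 uint8, red, green, blue), "fx", "fy", "cx", "cy" (pixels), "origin" and "attitude" of the camera in the world. Camera axes: x right, y down, z forward; pixel columns grow to the right and rows downward; lengths in m; the calibration is good to about 2 mm. A picture is of the moment at which its call begins. There is no depth.
- ctrl.hand_in(): hands the job in; it is judged then, once.
The state is a dict: "time_s": time; "q": joint angles; "dq": joint speeds; "joint_efforts": joint torques, N m; "eef_pos": TCP position; "eef_rot": TCP orientation; "wrist_force": force on the tool from outside, world axes, zero at the start; "torque": the same for the moment, N m; "opening": opening from 0.0 (shut) to 1.0 (fully open); "grasp_force": force on a finger pad.
Only numpy, scipy, OpenCV 4.12 (cv2) and the standard library are available. Lean on these libraries where they do the work, as an engineer would, in place of code of your own. Each camera call takes 0.05 s, during which the arm holds its last target. There are 200 camera calls.

## Working session

There is one attempt and no reset: what is moved stays moved. The work goes in short steps, Python scripts to look and compute and a tool call to move; the robot and the scene stay as the last step left them, time stands still between calls to the robot, and variables do not carry over. Pictures are saved under pics/ and viewed, at most 10 in all, crops included, and the job is handed in when it is done.

Besides the shell and the picture viewer there is one more tool, called after "Emit:" by a JSON object that holds its "op" and its "data", one argument or row to a line. move_arm: Moves the arm, as the interface text tells. Its arguments: {"type":"object","properties":{"plan":{"type":"array"},"grip":{"type":"number"}},"required":["plan"]}

```bash
mkdir -p pics; cat > h.py <<'E'
import numpy as np, cv2
from bench import ctrl
from scipy.spatial.transform import Rotation as R
def snap(n,f):
    c=ctrl.camera(n); cv2.imwrite('pics/'+f,c['pixels'][:,:,::-1]); return c
def rot(c):
    a=np.array(c['attitude'],float)
    return a if a.shape==(3,3) else R.from_quat(a,scalar_first=True).as_matrix()
def ray(c,u,v,z):
    d=rot(c)@np.array([(u-c['cx'])/c['fx'],(v-c['cy'])/c['fy'],1]); o=np.array(c['origin'])
    return o+d*(z-o[2])/d[2]
def proj(c,p):
    q=rot(c).T@(np.array(p)-np.array(c['origin'])); return c['fx']*q[0]/q[2]+c['cx'],c['fy']*q[1]/q[2]+c['cy']
E
python3 - <<'E'
from h import *
for n in('top','side'):
    c=snap(n,n+'1.png'); print({k:v for k,v in c.items() if k!='pixels'})
o=ctrl.get_obs();print(o)
E
```

```text
{'fx': 471.2412004895441, 'fy': 471.2412004895441, 'cx': 280.4875956930883, 'cy': 206.5953654295425, 'origin': array([0.46286047, 0.03752064, 0.97216527]), 'attitude': array([ 0.02733824, -0.7045486 ,  0.7082598 , -0.03509913])}
{'fx': 466.79287158264293, 'fy': 466.79287158264293, 'cx': 283.26401707989, 'cy': 209.0836474944082, 'origin': array([0.3231723 , 0.60031691, 0.69478019]), 'attitude': array([ 0.06731797, -0.17162666,  0.9083296 , -0.37543297])}
{'time_s': 0.1, 'q': array([ 1.00072717e+00,  1.81477658e-01,  1.60791467e+00, -1.24820102e-05,
        1.35379259e+00, -2.06307496e-01]), 'dq': array([-6.14792835e-05, -3.10823600e-03, -1.88803314e-03, -1.86064358e-03,
       -4.57647063e-04, -1.18062290e-03]), 'joint_efforts': array([ 1.01727121e-03, -4.45881844e+01, -3.52229977e+01,  1.50951558e-05,
        4.15990929e-03,  3.17971671e-05]), 'eef_pos': array([0.2042968 , 0.53694902, 0.23046489]), 'eef_rot': array([-2.95706541e-04,  1.80878314e-01,  9.83505161e-01, -7.39205974e-04]), 'wrist_force': array([0.62589985, 0.19332611, 0.56075592]), 'torque': array([-0.01960622,  0.00752228,  0.05809442]), 'grasp_force': 0.0, 'opening': 0.9964521976384134}
```

View pics/top1.png

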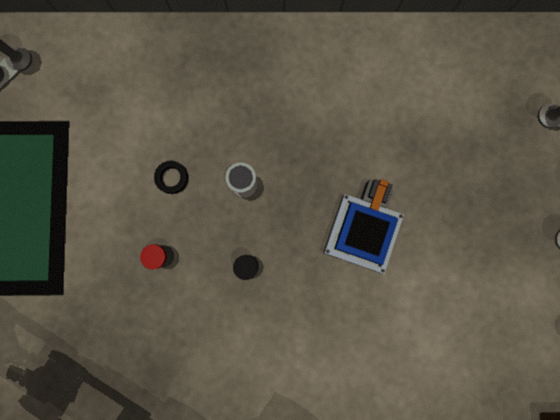

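View pics/side1.png

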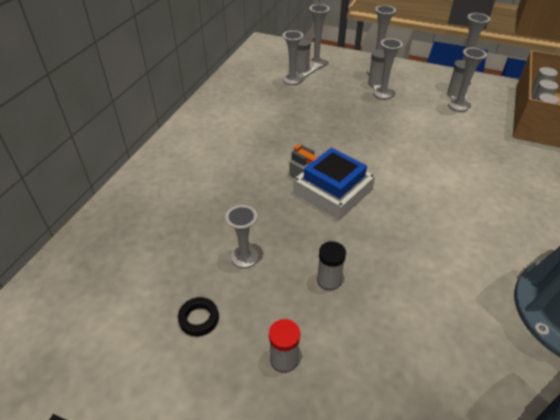

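The top view shows the black cap at about (246,267), the red cap at (153,257), the pad centre at (367,233) and the latch at (380,192). A horn stands at (241,178). I'll enlarge both areas.

```bash
python3 - <<'E'
from h import *
c=ctrl.camera('top'); s=ctrl.camera('side')
im=c['pixels'][:,:,::-1]
a=cv2.resize(im[170:290,210:290],None,fx=5,fy=5,interpolation=cv2.INTER_CUBIC)
b=cv2.resize(im[170:290,320:410],None,fx=5,fy=5,interpolation=cv2.INTER_CUBIC)[:,:400]
cv2.imwrite('pics/crop1.png',cv2.convertScaleAbs(np.hstack([a,b]),alpha=1.6))
print('cap',ray(c,246,267,.085),ray(s,332,253,.085),'red',ray(c,153,257,.085),ray(s,285,333,.085))
print('pad',ray(c,367,233,.07),ray(s,336,167,.07))
E
```

```text
cap [0.42847159 0.09260254 0.085     ] [0.42492868 0.10069624 0.085     ] red [0.44807106 0.26611495 0.085     ] [0.44452025 0.27012722 0.085     ]
pad [ 0.49114307 -0.13812372  0.07      ] [ 0.48735086 -0.13548793  0.07      ]
```

View pics/crop1.png

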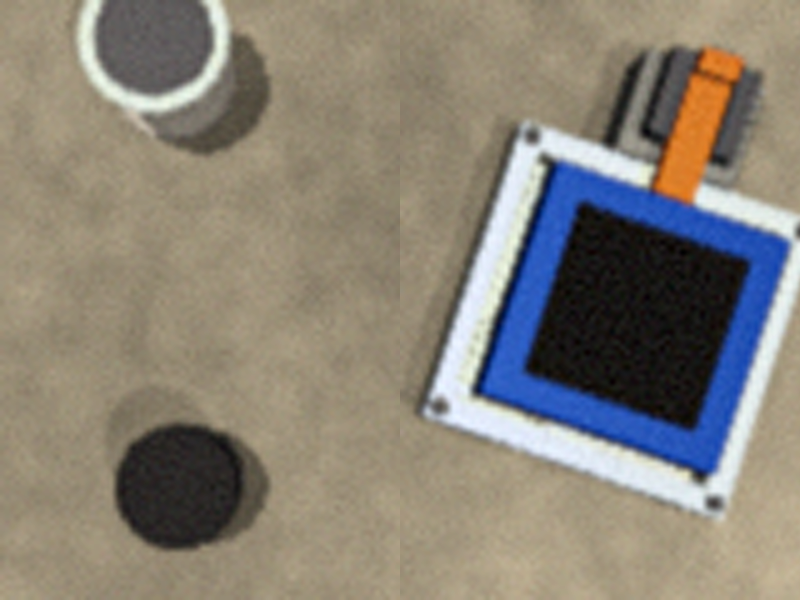

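The black cap is centred at crop (179,486), which is full-image (245.4,266.8). Its 25 px width matches a 47 mm cap. The rubber centre is at crop (638,317), which is full-image (367.3,233), and the latch points up and slightly right, giving a yaw of about -0.3. I'll move above the compressor.

Emit:
{"op": "move_arm", "data": {
  "plan": [0.5, -1, 0, 0, 0, 0.06, 1, -2, 0, 0, 0, 0.06, 1.6, -3.1, 0, 0, 0, 0.06, 2.1, -4.2, 0, 0, 0, 0.06, 2.7, -5.3, 0, 0, 0, 0.06, 3.2, -6.4, 0, 0, 0, 0.06, 3.8, -7.5, 0, 0, 0, 0.06, 4.2, -8.4, -0.3, 0, 0, 0.06, 4.46, -8.86, -0.6, 0, 0, 0.06, 4.46, -8.86, -0.6, 0, 0, 0.06],
  "grip": 85
}}

```text
time_s: 1.45
eef_pos: [0.4273, 0.093, 0.2002]
eef_rot: [-0.001, 0.153, 0.988, -0.0]
wrist_force: [-0.2, -0.4, -0.7]
opening: 0.998
grasp_force: 0.0
```

```bash
python3 - <<'E'
from h import *
o=ctrl.get_obs();print(o['time_s'],o['eef_pos'],o['wrist_force'],o['q'])
print(R.from_quat(o['eef_rot'],scalar_first=True).as_matrix().round(3))
c=ctrl.camera('top'); s=snap('side','side2.png')
print('cap',ray(c,245.4,266.8,.085),'pad',ray(c,367.3,232.95,.07))
k=[ray(c,320+(x-400)/5-.4,170+y/5-.4,.07)[:2] for x,y in((580,205),(748,262),(697,428),(528,372))]
k=np.array(k);print(k.mean(0),k[0]-k[3],k[1]-k[2], np.arctan2(*(k[0]-k[3]+k[1]-k[2])[::-1]))
im=s['pixels'][190:310,250:410,::-1]; cv2.imwrite('pics/side2c.png',cv2.resize(im,None,fx=5,fy=5,interpolation=cv2.INTER_CUBIC))
E
```

```text
1.45 [0.42727662 0.0929839  0.20018372] [-0.18385078 -0.40216862 -0.72284639] [-5.84249713e-02 -1.05482433e-01  1.96847699e+00 -8.28906632e-05
  1.28113211e+00 -1.32189898e+00]
[[-0.953  0.302 -0.003]
 [ 0.302  0.953  0.   ]
 [ 0.002 -0.001 -1.   ]]
cap [0.42884923 0.09372245 0.085     ] pad [ 0.49123568 -0.13870189  0.07      ]
[ 0.49134666 -0.13861849] [ 0.06394154 -0.02118335] [ 0.06333252 -0.02117831] -0.32130478849300226
```

View pics/side2c.png

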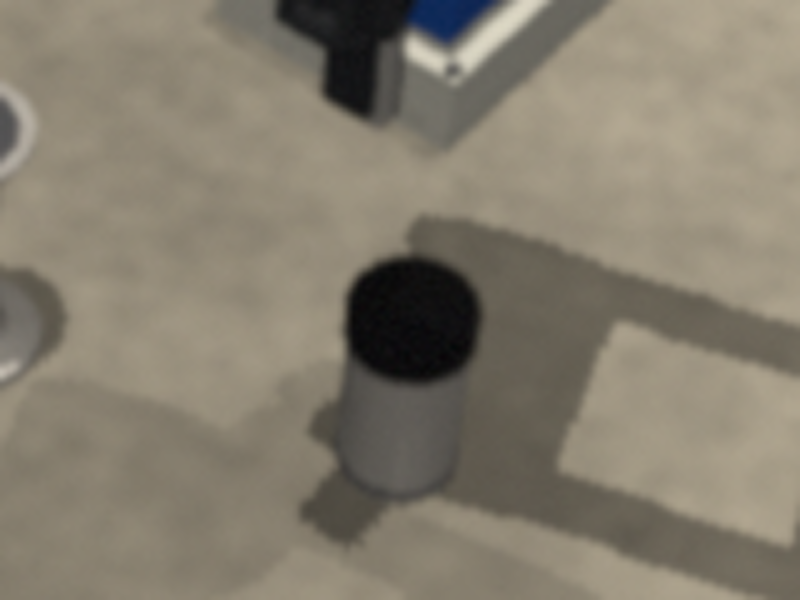

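The crop shows the can upright, with its cap-top centre at about crop (413,307), full-image (332,251). That agrees with the top view to about 3 mm. I'll descend and grip.

Emit:
{"op": "move_arm", "data": {
  "plan": [0.02, 0.02, -1, 0, 0, -0.01, 0.02, 0.02, -2, 0, 0, -0.01, 0.02, 0.02, -2.8, 0, 0, -0.01, 0.02, 0.02, -3.2, 0, 0, -0.01, 0.02, 0.02, -3.4, 0, 0, -0.01, 0.02, 0.02, -3.4, 0, 0, -0.01]
}}

```text
time_s: 2.3
eef_pos: [0.4285, 0.0961, 0.0315]
eef_rot: [-0.0, 0.156, 0.988, 0.0]
wrist_force: [0.4, 0.3, -0.2]
opening: 0.993
grasp_force: 0.0
```

Emit:
{"op": "move_arm", "data": {
  "plan": [0, 0, 0, 0, 0, 0, 0, 0, 0, 0, 0, 0, 0, 0, 0, 0, 0, 0, 0, 0, 0, 0, 0, 0, 0, 0, 0, 0, 0, 0, 0, 0, 0, 0, 0, 0, 0, 0, 0, 0, 0, 0, 0, 0, 0, 0, 0, 0],
  "grip": 30
}}

```text
time_s: 3.3
eef_pos: [0.4295, 0.0951, 0.0324]
eef_rot: [0.001, 0.156, 0.988, -0.0]
wrist_force: [-1.5, -1.6, 6.6]
opening: 0.513
grasp_force: 51.4
```

Gripped: the opening is about 43.8 mm, as expected for the can. I'll lift it and carry it above the pad.

Emit:
{"op": "move_arm", "data": {
  "plan": [0, 0, 0.5, 0, 0, 0, 0, 0, 1.3, 0, 0, 0, 0, 0, 2, 0, 0, 0, 0.3, -1, 2.2, 0, 0, 0, 0.6, -2, 2.2, 0, 0, 0, 0.9, -3, 2.2, 0, 0, 0, 1.1, -4, 2.2, 0, 0, 0, 1.25, -4.65, 2.2, 0, 0, -0.01, 1.25, -4.65, 2.2, 0, 0, -0.01, 1.25, -4.65, 2.2, 0, 0, -0.01]
}}

```text
time_s: 4.55
eef_pos: [0.4904, -0.1366, 0.1409]
eef_rot: [-0.001, 0.161, 0.987, 0.0]
wrist_force: [0.0, -0.3, -2.8]
opening: 0.51
grasp_force: 55.7
```

```bash
python3 - <<'E'
from h import *
o=ctrl.get_obs();print(o['time_s'],o['eef_pos'],o['wrist_force'],o['opening'])
s=snap('side','side3.png'); x0,y0=270,80
im=s['pixels'][y0:y0+140,x0:x0+140,::-1]; cv2.imwrite('pics/side3c.png',cv2.resize(im,None,fx=4.2,fy=4.2,interpolation=cv2.INTER_CUBIC))
p=o['eef_pos']
for z in(.11,.115,.195): print(z,proj(s,[p[0],p[1],z]))
print('pad',proj(s,[.4913,-.1386,.07]))
E
```

```text
4.55 [ 0.49042175 -0.13656913  0.14085842] [ 0.0080602  -0.33025257 -2.78744514] 0.5100252837875637
0.11 (np.float64(336.4107750527877), np.float64(151.07491633554125))
0.115 (np.float64(336.62785409601855), np.float64(149.10247397960015))
0.195 (np.float64(340.338471833605), np.float64(115.38673853415348))
pad (np.float64(334.6089942672437), np.float64(165.6512478812245))
```

View pics/side3c.png

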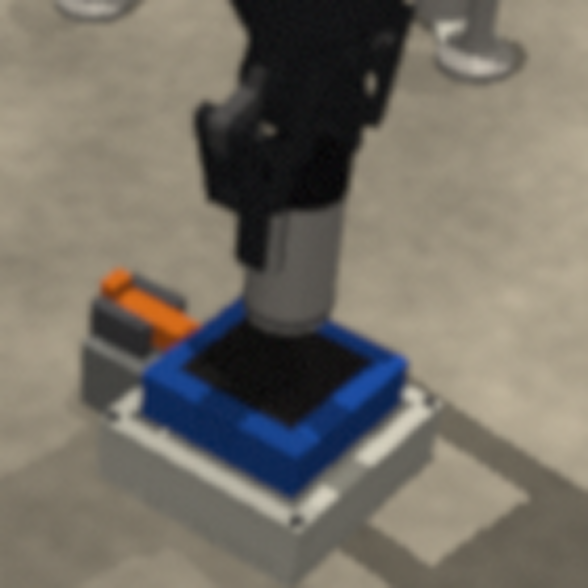

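The side crop shows the can bottom at about crop (289,320) over a rubber square centred near (283,363). Both sit about 2.5 px right of their projections, so the offset is calibration and they line up to about 2 mm. I'll make a small trim and lower to contact.

Emit:
{"op": "move_arm", "data": {
  "plan": [0.02, -0.04, -0.3, 0, 0, 0, 0.02, -0.04, -0.5, 0, 0, 0, 0.02, -0.04, -0.65, 0, 0, 0, 0.02, -0.04, -0.75, 0, 0, 0, 0.02, -0.04, -0.85, 0, 0, 0, 0.02, -0.04, -0.95, 0, 0, 0, 0.02, -0.04, -1.05, 0, 0, 0, 0.02, -0.04, -1.15, 0, 0, 0, 0.02, -0.04, -1.2, 0, 0, 0, 0.02, -0.04, -1.2, 0, 0, 0]
}}

```text
time_s: 5.85
eef_pos: [0.4923, -0.1391, 0.0824]
eef_rot: [0.0, 0.161, 0.987, -0.0]
wrist_force: [-4.2, 2.2, 7.0]
opening: 0.511
grasp_force: 54.3
```

Emit:
{"op": "move_arm", "data": {
  "plan": [0, 0, -0.04, 0, 0, 0, 0, 0, -0.07, 0, 0, 0, 0, 0, -0.08, 0, 0, 0, 0, 0, -0.08, 0, 0, 0]
}}

```text
time_s: 6.35
eef_pos: [0.4925, -0.1392, 0.0787]
eef_rot: [0.0, 0.161, 0.987, -0.0]
wrist_force: [-5.4, 2.1, 10.5]
opening: 0.51
grasp_force: 54.2
```

Emit:
{"op": "move_arm", "data": {
  "plan": [0, 0, -0.02, 0, 0, 0, 0, 0, -0.02, 0, 0, 0, 0, 0, -0.02, 0, 0, 0, 0, 0, -0.02, 0, 0, 0, 0, 0, -0.02, 0, 0, 0, 0, 0, -0.02, 0, 0, 0, 0, 0, -0.02, 0, 0, 0, 0, 0, -0.02, 0, 0, 0, 0, 0, -0.02, 0, 0, 0, 0, 0, -0.02, 0, 0, 0]
}}

```text
time_s: 7.6
eef_pos: [0.4933, -0.1396, 0.0787]
eef_rot: [0.001, 0.161, 0.987, -0.0]
wrist_force: [-5.3, 3.4, 16.0]
opening: 0.51
grasp_force: 52.5
```

```bash
python3 - <<'E'
from h import *
s=snap('side','side4.png'); x0,y0=270,80
im=s['pixels'][y0:y0+140,x0:x0+140,::-1]; cv2.imwrite('pics/side4c.png',cv2.resize(im,None,fx=4.2,fy=4.2,interpolation=cv2.INTER_CUBIC))
E
```

```text
(no output)
```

View pics/side4c.png

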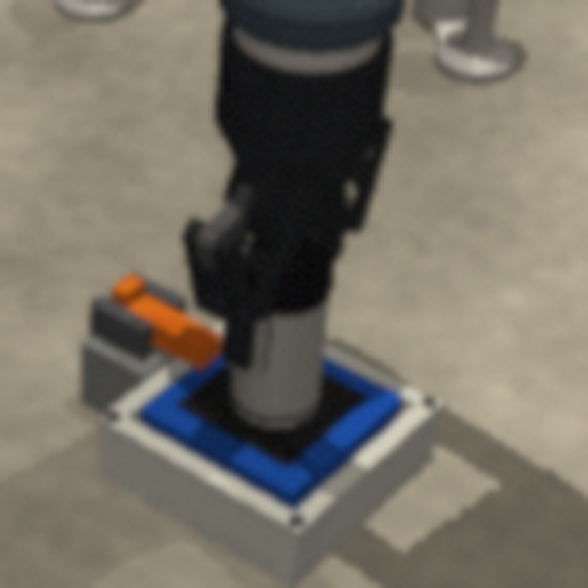

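The crop shows the pad down in the housing, with the orange bolt tip at about (218,348) over the pad's edge, and the can centred on the rubber (centre about (277,398)). The force rise to 16 N means the pad is on its stop. I'll hold a moment more, ease up 3 mm to check that the latch carries the load, and then release.

Emit:
{"op": "move_arm", "data": {
  "plan": [0, 0, 0, 0, 0, 0, 0, 0, 0, 0, 0, 0, 0, 0, 0, 0, 0, 0, 0, 0, 0, 0, 0, 0, 0, 0, 0.02, 0, 0, 0, 0, 0, 0.04, 0, 0, 0, 0, 0, 0.06, 0, 0, 0, 0, 0, 0.06, 0, 0, 0, 0, 0, 0.06, 0, 0, 0]
}}

```text
time_s: 8.78
eef_pos: [0.4932, -0.1395, 0.081]
eef_rot: [0.001, 0.161, 0.987, -0.0]
wrist_force: [-3.3, 2.0, 9.4]
opening: 0.512
grasp_force: 52.6
```

Emit:
{"op": "move_arm", "data": {
  "plan": [0, 0, 0.015, 0, 0, 0, 0, 0, 0.02, 0, 0, 0, 0, 0, 0.02, 0, 0, 0, 0, 0, 0.02, 0, 0, 0]
}}

```text
time_s: 9.28
eef_pos: [0.4931, -0.1395, 0.0818]
eef_rot: [0.001, 0.161, 0.987, -0.0]
wrist_force: [-1.6, 2.4, 7.9]
opening: 0.509
grasp_force: 52.6
```

Emit:
{"op": "move_arm", "data": {
  "plan": [0, 0, 0.01, 0, 0, 0, 0, 0, 0.02, 0, 0, 0, 0, 0, 0.02, 0, 0, 0, 0, 0, 0.02, 0, 0, 0]
}}

```text
time_s: 9.78
eef_pos: [0.4928, -0.1393, 0.0818]
eef_rot: [0.001, 0.161, 0.987, -0.0]
wrist_force: [0.0, 1.5, 4.9]
opening: 0.514
grasp_force: 52.7
```

The force is falling while the height stays fixed, so the latch has caught the pad. I'll unload a bit more and then open.

Emit:
{"op": "move_arm", "data": {
  "plan": [0, 0, 0.02, 0, 0, 0, 0, 0, 0.03, 0, 0, 0, 0, 0, 0.03, 0, 0, 0]
}}

```text
time_s: 10.15
eef_pos: [0.4914, -0.1389, 0.0822]
eef_rot: [-0.001, 0.161, 0.987, 0.0]
wrist_force: [-0.3, -0.3, -2.3]
opening: 0.516
grasp_force: 53.7
```

Emit:
{"op": "move_arm", "data": {
  "plan": [0, 0, 0, 0, 0, 0, 0, 0, 0, 0, 0, 0, 0, 0, 0, 0, 0, 0, 0, 0, 0, 0, 0, 0, 0, 0, 0, 0, 0, 0, 0, 0, 0, 0, 0, 0, 0, 0, 0, 0, 0, 0, 0, 0, 0, 0, 0, 0],
  "grip": 80
}}

```text
time_s: 11.15
eef_pos: [0.4921, -0.1391, 0.0828]
eef_rot: [-0.0, 0.161, 0.987, 0.0]
wrist_force: [0.2, 0.1, 0.5]
opening: 0.939
grasp_force: 0.0
```

Emit:
{"op": "move_arm", "data": {
  "plan": [0, 0, 0.4, 0, 0, 0, 0, 0, 1, 0, 0, 0, 0, 0, 1.8, 0, 0, 0, 0, 0, 2.6, 0, 0, 0, 0, 0.8, 3, 0, 0, 0, 0, 1.8, 3, 0, 0, 0, 0, 2.8, 3, 0, 0, 0, 0, 3.4, 3, 0, 0, 0, 0, 3.4, 3, 0, 0, 0, 0, 3.4, 3, 0, 0, 0]
}}

```text
time_s: 12.4
eef_pos: [0.4921, 0.0304, 0.2328]
eef_rot: [0.0, 0.161, 0.987, -0.0]
wrist_force: [0.2, 0.0, 0.2]
opening: 0.935
grasp_force: 0.0
```

```bash
python3 - <<'E'
from h import *
s=snap('side','side5.png'); c=snap('top','top5.png')
f=lambda i,x,y:cv2.resize(i['pixels'][y:y+110,x:x+90,::-1],None,fx=4.4,fy=4.4,interpolation=cv2.INTER_CUBIC)
cv2.imwrite('pics/end.png',np.hstack([f(s,285,110),cv2.convertScaleAbs(f(c,320,170),alpha=1.6)]))
E
```

```text
(no output)
```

View pics/end.png

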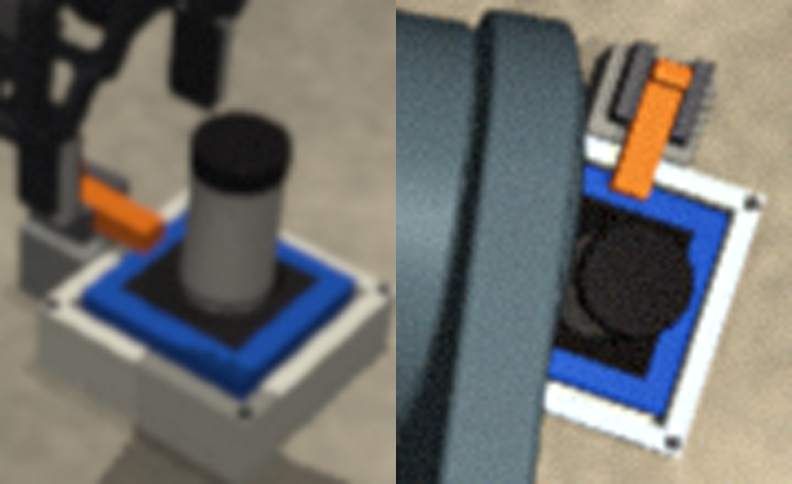

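The final crops show the can upright near the rubber's centre (side crop about (228,282)), the pad held down and the orange bolt over its edge, with the arm clear. I'll hand it in.

```bash
python3 -c "
from bench import ctrl
print(ctrl.hand_in())"
```

```text
the job is handed in; nothing more can be done
None
```

The black-capped compressor is standing upright in the middle of the latched-down pad, the gripper is clear of it, the red-capped one was not touched, and the job is handed in at about 12.5 s.

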